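# Find the tired shock mount and tag it

## Robot

A 6-joint arm with a two-finger parallel gripper is mounted at the origin on the work surface. World frame = base frame: x ahead of the robot, y to its left, z up, the work surface at z = 0. Lengths are in m, angles in rad, forces in N, time in s.
With the tool pointing down it reaches from about 0.3 to 1 m from the base axis. Payload 5.1 kg.
Tool frame: the origin (TCP) lies at the very end of the fingers, on their centre line; the grasp point (between the pads) lies 19 mm behind it; z points along the fingers, y is the direction in which the jaws open and shut (so a half turn about z gives the same grasp; the last joint's range is limited). The gripper opens to 95 mm and grips with 3 to 60 N. Pads are 20 mm wide; open, the fingers measure 119 mm over their backs; the gripper's body (75 mm by 180 mm) begins 59 mm behind the grasp point.
Start: joints at [1.264, 0.124, 1.65, -0, 1.367, -0.083], TCP at [0.144, 0.634, 0.215] pointing down, gripper open.
Joint ranges: [-2.61, 2.61], [-1.02, 2.33], [0.03, 2.71], [-1.35, 4.49], [0.32, 2.68], [-2.91, 2.91]. Speed limits (rad/s): [2.57, 2.57, 3.14, 3.14, 3.14, 3.14].

## Interface

Orientations are given as a rotation vector (axis times angle).
In Python, from station import arm, viewer, job, nets gives the robot as it stands.
- The arm moves only by the tool drive_tool, never from a script. Its argument "steps" is a list of rows, each an object of numbers: "x", "y", "z": the shift along the tool's x, y, z as a fraction of full scale; "ax", "ay", "az": the turn, a rotation vector about the tool's x, y, z as a fraction of full scale. In form: [{"x": .., "y": .., "z": .., "ax": .., "ay": .., "az": ..}, ...]. A call has 1 to 20 rows; each row shifts and turns the commanded pose from where the row before left it, along the tool's axes as they then stand; what a row does not reach is not made up. Full scale, the value 1, is 0.02 m for a shift and 0.08 rad for a turn. A row lasts 1/12 s, in which the tool goes at most 41.7 mm and 7.16 degrees, less where a joint would pass 70% of its speed; a pose out of reach is approached as far as the arm can. A call with a number of a shift or a turn outside -1 to 1 is refused whole. A call with a gripper value outside its range is refused whole. "claw" is the opening, from -1 (shut) to 1 (fully open), set as the call begins (left out, the last holds). The fingers move at their own pace and stop on an object; "newtons" is the grip in N (left out, the last holds). Time passes only in rows, so rows that do not move let the fingers close. It gives the time, the measured TCP pose, the force and the opening at its end, in the units of the state.
- arm.get_state(): the state, without advancing time (a new reading comes with each control period).
- viewer.read_camera(name): name is "side" or "top" or "wrist"; returns (picture, depth): 400x640x3 uint8, blue, green, red; 400x640 float32, m along the optical axis (not along the pixel's ray), 0 where there is no reading.
- viewer.camera_model(name): a dict with "fx", "fy", "cx", "cy" (pixels), "R" (3x3) and "t" (3): a world point X has camera coordinates R X + t. Camera axes: x right, y down, z forward; pixel columns grow to the right and rows downward; lengths in m; the calibration is good to about 2 mm. A picture is of the moment at which its call begins: read the wrist's pose just before it. camera_model takes no time and is no camera call; for the wrist camera it gives the pose at the moment of the call.
- job.finish_job(): hands the job in, once; it reports no verdict.
Trained networks look in the newest picture that a camera, given by its name, has taken for a name from the list of things; names that differ only in an ending like _2 or _b are one class to them, and where a whole thing is asked for, a point or a joint stands for the part that bears it (a point fixed in the world has none). Each returns a list of dicts, best first, with "conf" (0 to 1); they miss things now and then, are a little off and sometimes report something else, mostly with a low value. They report only what shows in the picture. A call takes as long as a camera call.
- nets.regions_of(camera, target): "region" (400x640 bool, what is visible of it) and "bbox" ([centre column, centre row, width, height] in pixels, round what is visible of it).
- nets.landmark_of(camera, target): "location" ([column, row] in pixels: a listed point, or the origin of a listed thing).
The state is a dict: "clock": time; "q": joint angles; "qd": joint speeds; "tau": joint torques, N m; "tool_pos": TCP position; "eef_rot": TCP orientation; "wrist_force": force on the tool from outside, world axes, zero at the start; "torque": the same for the moment, N m; "opening": opening from 0.0 (shut) to 1.0 (fully open).
Only numpy, scipy, OpenCV 4.12 (cv2) and the standard library are available. Lean on these libraries where they do the work, as an engineer would, in place of code of your own. Each camera call takes 0.05 s, during which the arm holds its last target.

## Task

Three anti-vibration mounts for the balance stand on the lab bench, and one has gone soft: press down on each blue pad in turn, going from the robot's left to its right (all three, even if you already suspect one), to feel how far it gives. Then push the orange tag of the softest mount all the way down, leaving the other two tags up. Only press with the fingers: do not pick up the mounts or push them about, and leave everything else on the bench where it stands.

Things in the scene. Friction and masses are not known exactly. Their poses are not given: they have to be found in the camera images.
- mount_a: one of three alike, loose anti-vibration mounts: dark steel base plate 120 (x) x 76 (y) x 10 mm, 0.9 kg, standing on the bench; origin at the centre of its underside, z up (the three stand side by side; the robot's left is world +y). On its +x half an aluminium cup (radius 26, top 32 mm up, centre at x +25 mm) carries the blue spring pad; on its -x half a white block (34 x 52 mm, top 48 mm up, centre at x -38 mm) carries the orange tag
- pad_a_top (a point): centre of the top face of the round blue pad of mount_a (diameter 50 mm, 12 mm thick; 62 mm above the bench when free), which can be pressed down 15 mm to its stop and springs back; x, y, z as the mount's. The three pads start to give at about 0.6 N, then resist in proportion to depth: at 8 mm about 2.6 N for the softest, 5.4 N for the next, 10 N for the hardest; any mount may stand in any place
- tag_a_top (a point): centre of the flat top of the orange tag of mount_a (22 x 36 mm along the mount's x and y; top about 70 mm above the bench when up, 56 mm when fully down)
- mount_b: one of three alike, loose anti-vibration mounts: dark steel base plate 120 (x) x 76 (y) x 10 mm, 0.9 kg, standing on the bench; origin at the centre of its underside, z up (the three stand side by side; the robot's left is world +y). On its +x half an aluminium cup (radius 26, top 32 mm up, centre at x +25 mm) carries the blue spring pad; on its -x half a white block (34 x 52 mm, top 48 mm up, centre at x -38 mm) carries the orange tag
- pad_b_top (a point): centre of the top face of the round blue pad of mount_b (diameter 50 mm, 12 mm thick; 62 mm above the bench when free), which can be pressed down 15 mm to its stop and springs back; x, y, z as the mount's. The three pads start to give at about 0.6 N, then resist in proportion to depth: at 8 mm about 2.6 N for the softest, 5.4 N for the next, 10 N for the hardest; any mount may stand in any place
- tag_b_top (a point): centre of the flat top of the orange tag of mount_b (22 x 36 mm along the mount's x and y; top about 70 mm above the bench when up, 56 mm when fully down)
- mount_c: one of three alike, loose anti-vibration mounts: dark steel base plate 120 (x) x 76 (y) x 10 mm, 0.9 kg, standing on the bench; origin at the centre of its underside, z up (the three stand side by side; the robot's left is world +y). On its +x half an aluminium cup (radius 26, top 32 mm up, centre at x +25 mm) carries the blue spring pad; on its -x half a white block (34 x 52 mm, top 48 mm up, centre at x -38 mm) carries the orange tag
- pad_c_top (a point): centre of the top face of the round blue pad of mount_c (diameter 50 mm, 12 mm thick; 62 mm above the bench when free), which can be pressed down 15 mm to its stop and springs back; x, y, z as the mount's. The three pads start to give at about 0.6 N, then resist in proportion to depth: at 8 mm about 2.6 N for the softest, 5.4 N for the next, 10 N for the hardest; any mount may stand in any place
- tag_c_top (a point): centre of the flat top of the orange tag of mount_c (22 x 36 mm along the mount's x and y; top about 70 mm above the bench when up, 56 mm when fully down)
- tag_1 (a joint): how far one of the three tags is pushed down (m): 0 to 0.002 at the start (up), 0.014 fully down, its cap on the white block; needs about 4 N and stays where it is left. The tag numbers do not tell which mount the tag is on
- tag_2 (a joint): how far one of the three tags is pushed down (m): 0 to 0.002 at the start (up), 0.014 fully down, its cap on the white block; needs about 4 N and stays where it is left. The tag numbers do not tell which mount the tag is on
- tag_3 (a joint): how far one of the three tags is pushed down (m): 0 to 0.002 at the start (up), 0.014 fully down, its cap on the white block; needs about 4 N and stays where it is left. The tag numbers do not tell which mount the tag is on
- beaker: bystander: glass beaker, 68 mm across, 85 mm high, behind the mounts; origin under its centre
- wash_bottle: bystander: white plastic bottle with black cap, 60 mm across, 105 mm high, behind the mounts; origin under its centre
- weight: bystander: brass weight with a knob, 32 mm across, 44 mm high, between robot and mounts; origin under its centre
- vial: bystander: amber vial with black cap, 28 mm across, 55 mm high, between robot and mounts; origin under its centre
- driver: bystander: green-handled screwdriver, 170 mm long, lying to the left of the mounts; origin under its middle
- jar: bystander: white jar with red cap, 60 mm across, 85 mm high, to the right of the mounts; origin under its centre
- collar: bystander: steel collar, 48 mm across, 14 mm high, lying at the left rear; origin under its centre

How it is judged:
On the way, in this order (a step that is already met when the one before it is completed fails the run):
1. the left pad (robot's left) is pressed down by at least 2 mm (((height (world z) of pad_a_top below 0.06 m and world y of pad_a_top above 0.11 m) or (height (world z) of pad_b_top below 0.06 m and world y of pad_b_top above 0.11 m) or (height (world z) of pad_c_top below 0.06 m and world y of pad_c_top above 0.11 m))), for 0.1 s.
2. the middle pad (robot's middle) is pressed down by at least 2 mm (((height (world z) of pad_a_top below 0.06 m and world y of pad_a_top between -0.11 and 0.11 m) or (height (world z) of pad_b_top below 0.06 m and world y of pad_b_top between -0.11 and 0.11 m) or (height (world z) of pad_c_top below 0.06 m and world y of pad_c_top between -0.11 and 0.11 m))), for 0.1 s.
3. the right pad (robot's right) is pressed down by at least 2 mm (((height (world z) of pad_a_top below 0.06 m and world y of pad_a_top below -0.11 m) or (height (world z) of pad_b_top below 0.06 m and world y of pad_b_top below -0.11 m) or (height (world z) of pad_c_top below 0.06 m and world y of pad_c_top below -0.11 m))), for 0.1 s.
4. the softest mount's tag is pushed down at least 11 of its 14 mm (value of joint tag_2 above 0.011 m), for 0.1 s.
At the end, for the whole second after the job is handed in: The softest mount's tag is down (at least 11 of 14 mm), the other two tags are up (less than 5 mm down), all pads have sprung back, and mounts and bystanders stand on the bench within 30 mm of where they started (value of joint tag_2 above 0.011 m and value of joint each of tag_1, tag_3 below 0.005 m and height (world z) of each of pad_a_top, pad_b_top, pad_c_top above 0.0603 m and height (world z) of each of mount_a, mount_b, mount_c below 0.005 m and distance of each of mount_a, mount_b, mount_c, beaker, wash_bottle, weight, vial, driver, jar, collar from where it was at the start of the episode below 0.03 m); the robot touches nothing.
It fails at once if the tag of a mount that is not the softest is pushed down (5 mm or more) (value of joint any of tag_1, tag_3 above 0.005 m).
It fails at once if a mount is lifted, tipped or shifted by more than 30 mm (height (world z) of any of mount_a, mount_b, mount_c above 0.01 m or angle between any of mount_a, mount_b, mount_c's own z axis and vertical above 0.15 rad or distance of any of mount_a, mount_b, mount_c from where it was at the start of the episode above 0.03 m).
It fails at once if a bystander is lifted, knocked over or moved by more than 30 mm (distance of any of beaker, wash_bottle, weight, vial, driver, jar, collar from where it was at the start of the episode above 0.03 m or angle between any of beaker, wash_bottle, weight, vial, jar, collar's own z axis and vertical above 0.4 rad).
It also fails if it takes over 51 s, if anything falls off the work surface, if the arm or the gripper's body presses on something with over 40 N, if the wrist force passes 120 N, or if a joint passes its speed limit or range.

## Working session

There is one attempt and no reset: what is moved stays moved. The work goes in short steps, Python scripts to look and compute and a tool call to move; the robot and the scene stay as the last step left them, time stands still between calls to the robot, and variables do not carry over. Pictures are saved under pics/ and viewed, and the job is handed in when it is done.

Besides the shell and the picture viewer there is one more tool, called after "Call:" as a command line: name --argument value ..., lists and objects as JSON in quotes. drive_tool: Moves the arm, as the interface text tells. Its arguments: {"type":"object","properties":{"steps":{"type":"array","items":{"type":"object","properties":{"x":{"type":"number"},"y":{"type":"number"},"z":{"type":"number"},"ax":{"type":"number"},"ay":{"type":"number"},"az":{"type":"number"}}}},"claw":{"type":"number"},"newtons":{"type":"number"}},"required":["steps"]}

```bash
ls; mkdir -p pics; cat > h.py <<'E'
import numpy as np, cv2
from station import arm, viewer, job, nets
def world(m,u,v,d):
    c=np.array([(u-m['cx'])/m['fx']*d,(v-m['cy'])/m['fy']*d,d]); return np.array(m['R']).T@(c-np.array(m['t']))
def at_z(m,u,v,z):
    R=np.array(m['R']);t=np.array(m['t']);o=-R.T@t
    r=R.T@np.array([(u-m['cx'])/m['fx'],(v-m['cy'])/m['fy'],1]); return o+r*(z-o[2])/r[2]
E
python3 - <<'E'
from h import *
np.set_printoptions(precision=4,suppress=True)
print(arm.get_state())
for c in ['top','side']:
    p,d=viewer.read_camera(c); m=viewer.camera_model(c)
    cv2.imwrite(f'pics/{c}0.png',p)
    print(c,-np.array(m['R']).T@np.array(m['t']))
    for t,z in [('pad_a_top',.062),('tag_a_top',.07)]:
        for r in nets.landmark_of(c,t):
            u,v=r['location']; print(t,round(r['conf'],2),np.round([u,v]),at_z(m,u,v,z), world(m,u,v,d[int(v),int(u)]))
print(arm.get_state()['clock'])
E
```

```text
pics
{'clock': 0.0, 'q': array([ 1.2644,  0.1245,  1.6516, -0.    ,  1.3675, -0.0826]), 'qd': array([ 0.0004,  0.0007, -0.0005,  0.0013,  0.0007, -0.0013]), 'tau': array([ -0.0016, -41.7621, -35.9923,   0.0772,   0.0494,  -0.0002]), 'tool_pos': array([0.1441, 0.6332, 0.2134]), 'eef_rot': array([-0.3507, -3.1216,  0.0031]), 'wrist_force': array([-0.3591,  1.1187, -0.5414]), 'torque': array([ 0.0341, -0.0211, -0.0193]), 'opening': 1.0050401085382286}
top [0.4671 0.0197 1.5143]
pad_a_top 0.65 [401. 208.] [ 0.5522 -0.2222  0.062 ] [ 0.5523 -0.2226  0.0598]
pad_a_top 0.64 [393. 221.] [ 0.5153 -0.2009  0.062 ] [ 0.5172 -0.2098  0.0036]
tag_a_top 0.6 [401. 234.] [ 0.4778 -0.221   0.07  ] [ 0.4778 -0.2209  0.0708]
tag_a_top 0.36 [321. 213.] [0.5318 0.0069 0.07  ] [0.532  0.0068 0.0649]
side [ 0.2643 -0.7706  0.5609]
pad_a_top 0.93 [348. 264.] [ 0.5447 -0.2287  0.062 ] [ 0.5448 -0.2284  0.0618]
tag_a_top 0.67 [320. 267.] [ 0.4863 -0.2233  0.07  ] [ 0.4863 -0.2234  0.07  ]
tag_a_top 0.65 [313. 168.] [0.6443 0.2036 0.07  ] [0.6951 0.3341 0.0043]
0.3
```

View pics/top0.png

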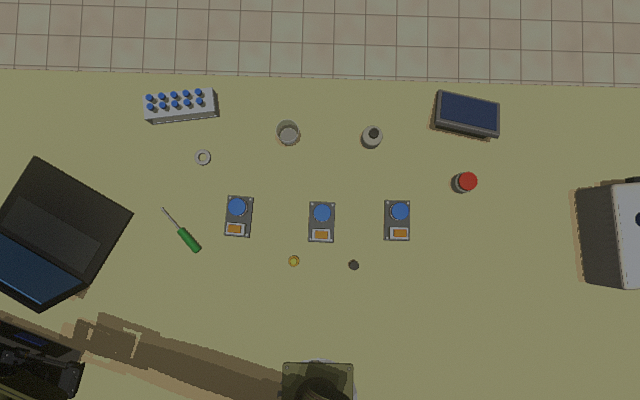

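View pics/side0.png

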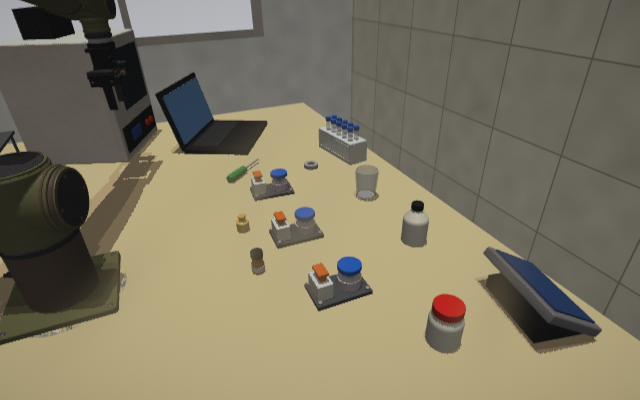

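The top view shows the pads at about (237,206), (322,213) and (400,210), with the tags below them at (234,229), (321,235) and (400,233). The weight is at (294,261) and the vial at (354,265). The networks missed some of these, so I'll segment by colour and use the calibration.

```bash
python3 - <<'E'
from h import *
np.set_printoptions(precision=4,suppress=True)
for c in ['top','side']:
    p,d=viewer.read_camera(c); m=viewer.camera_model(c)
    hsv=cv2.cvtColor(p,cv2.COLOR_BGR2HSV)
    for n,lo,hi,z in [('blue',(100,140,60),(125,255,255),.062),('orange',(5,170,100),(20,255,255),.07)]:
        mk=cv2.inRange(hsv,lo,hi)
        k,l,s,ce=cv2.connectedComponentsWithStats(mk)
        for i in range(1,k):
            if s[i,4]<30: continue
            v,u=np.nonzero(l==i); dd=d[v,u]
            W=np.array([world(m,a,b,e) for a,b,e in zip(u,v,dd) if e>0])
            if len(W)==0: continue
            top=W[abs(W[:,2]-z)<.006]
            if len(top)<8: continue
            print(c,n,s[i],'c@z',at_z(m,*ce[i],z),'dtop mean',top.mean(0),'mid',(top.min(0)+top.max(0))/2,len(top))
m=viewer.camera_model('top')
for n,u,v in [('weight',294,261),('vial',354,265)]: print(n,at_z(m,u,v,.045))
E
```

```text
top blue [228 198  17  17 219] c@z [0.5463 0.2479 0.062 ] dtop mean [0.546  0.2481 0.0617] mid [0.5473 0.2487 0.062 ] 207
top blue [392 203  17  16 217] c@z [ 0.5456 -0.2189  0.062 ] dtop mean [ 0.5461 -0.219   0.0611] mid [ 0.5463 -0.2195  0.0617] 194
top blue [314 204  17  17 199] c@z [0.5359 0.0034 0.062 ] dtop mean [0.5356 0.0033 0.0612] mid [0.536  0.0035 0.0619] 193
top orange [228 225  13   8  70] c@z [0.483  0.2518 0.07  ] dtop mean [0.4833 0.2518 0.0692] mid [0.4831 0.2507 0.0694] 63
top orange [394 230  12   7  80] c@z [ 0.4818 -0.2181  0.07  ] dtop mean [ 0.4818 -0.2183  0.0691] mid [ 0.4818 -0.2179  0.0692] 71
side blue [271 169  16   7  80] c@z [0.5475 0.2332 0.062 ] dtop mean [0.5481 0.2353 0.061 ] mid [0.5474 0.239  0.0608] 80
side blue [338 257  23  19 350] c@z [ 0.5442 -0.2335  0.062 ] dtop mean [ 0.5458 -0.2298  0.0611] mid [ 0.5468 -0.2284  0.0601] 310
side blue [539 276  54  46 761] c@z [ 0.8376 -0.4674  0.062 ] dtop mean [ 0.8386 -0.4652  0.0618] mid [ 0.8386 -0.4591  0.062 ] 204
side orange [274 212  12   9  66] c@z [ 0.4718 -0.0095  0.07  ] dtop mean [ 0.4728 -0.0056  0.0675] mid [ 0.4733 -0.0033  0.0672] 66
side orange [313 264  16  13 123] c@z [ 0.4832 -0.2306  0.07  ] dtop mean [ 0.4838 -0.2291  0.0688] mid [ 0.4842 -0.227   0.0677] 123
weight [0.3946 0.08   0.045 ]
vial [ 0.3872 -0.0923  0.045 ]
```

Call:
drive_tool --claw -1 --newtons 20 --steps '[{"az": -0.7},{"az": -0.7},{"az": -0.7},{"az": -0.7},{"x": -0.5,"y": -0.5},{"x": -0.9,"y": -0.9},{"x": -0.9,"y": -0.9},{"x": -0.9,"y": -0.9},{"x": -0.9,"y": -0.9},{"x": -0.9,"y": -0.9},{"x": -0.9,"y": -0.9},{"x": -0.9,"y": -0.9},{"x": -0.9,"y": -0.9},{"x": -0.9,"y": -0.9},{"x": -0.9,"y": -0.9},{"x": -0.9,"y": -0.9},{"x": -0.9,"y": -0.9},{"x": -0.9,"y": -0.9},{"x": -0.9,"y": -0.9},{"x": -0.5,"y": -0.5}]'

```text
invalid input at $.steps[0]: expected keys x, y, z, ax, ay, az
```

Call:
drive_tool --claw -1 --newtons 20 --steps '[{"x": 0,"y": 0,"z": 0,"ax": 0,"ay": 0,"az": -0.7},{"x": 0,"y": 0,"z": 0,"ax": 0,"ay": 0,"az": -0.7},{"x": 0,"y": 0,"z": 0,"ax": 0,"ay": 0,"az": -0.7},{"x": 0,"y": 0,"z": 0,"ax": 0,"ay": 0,"az": -0.7},{"x": -0.5,"y": -0.5,"z": 0,"ax": 0,"ay": 0,"az": 0},{"x": -0.9,"y": -0.9,"z": 0,"ax": 0,"ay": 0,"az": 0},{"x": -0.9,"y": -0.9,"z": 0,"ax": 0,"ay": 0,"az": 0},{"x": -0.9,"y": -0.9,"z": 0,"ax": 0,"ay": 0,"az": 0},{"x": -0.9,"y": -0.9,"z": 0,"ax": 0,"ay": 0,"az": 0},{"x": -0.9,"y": -0.9,"z": 0,"ax": 0,"ay": 0,"az": 0},{"x": -0.9,"y": -0.9,"z": 0,"ax": 0,"ay": 0,"az": 0},{"x": -0.9,"y": -0.9,"z": 0,"ax": 0,"ay": 0,"az": 0},{"x": -0.9,"y": -0.9,"z": 0,"ax": 0,"ay": 0,"az": 0},{"x": -0.9,"y": -0.9,"z": 0,"ax": 0,"ay": 0,"az": 0},{"x": -0.9,"y": -0.9,"z": 0,"ax": 0,"ay": 0,"az": 0},{"x": -0.9,"y": -0.9,"z": 0,"ax": 0,"ay": 0,"az": 0},{"x": -0.9,"y": -0.9,"z": 0,"ax": 0,"ay": 0,"az": 0},{"x": -0.9,"y": -0.9,"z": 0,"ax": 0,"ay": 0,"az": 0},{"x": -0.9,"y": -0.9,"z": 0,"ax": 0,"ay": 0,"az": 0},{"x": -0.5,"y": -0.5,"z": 0,"ax": 0,"ay": 0,"az": 0}]'

```text
clock: 2.07
tool_pos: [0.418, 0.3592, 0.2147]
eef_rot: [0.005, 3.141, -0.001]
wrist_force: [-0.1, -0.1, -0.8]
opening: 0.002
```

Call:
drive_tool --steps '[{"x": -0.8,"y": -0.7,"z": 0,"ax": 0,"ay": 0,"az": 0},{"x": -0.8,"y": -0.7,"z": 0,"ax": 0,"ay": 0,"az": 0},{"x": -0.8,"y": -0.7,"z": 0.5,"ax": 0,"ay": 0,"az": 0},{"x": -0.8,"y": -0.7,"z": 0.5,"ax": 0,"ay": 0,"az": 0},{"x": -0.8,"y": -0.7,"z": 0.5,"ax": 0,"ay": 0,"az": 0},{"x": -0.8,"y": -0.7,"z": 0.5,"ax": 0,"ay": 0,"az": 0},{"x": -0.8,"y": -0.7,"z": 0.5,"ax": 0,"ay": 0,"az": 0},{"x": -0.8,"y": -0.7,"z": 0.5,"ax": 0,"ay": 0,"az": 0},{"x": 0,"y": 0,"z": 0.8,"ax": 0,"ay": 0,"az": 0},{"x": 0,"y": 0,"z": 0.8,"ax": 0,"ay": 0,"az": 0},{"x": 0,"y": 0,"z": 0.8,"ax": 0,"ay": 0,"az": 0},{"x": 0,"y": 0,"z": 0.8,"ax": 0,"ay": 0,"az": 0},{"x": 0,"y": 0,"z": 0.5,"ax": 0,"ay": 0,"az": 0},{"x": 0,"y": 0,"z": 0,"ax": 0,"ay": 0,"az": 0},{"x": 0,"y": 0,"z": 0,"ax": 0,"ay": 0,"az": 0}]'

```text
clock: 3.32
tool_pos: [0.544, 0.2493, 0.0804]
eef_rot: [-0.001, -3.141, 0.001]
wrist_force: [-0.2, -0.4, -0.0]
opening: 0.005
```

```bash
python3 - <<'E'
from h import *
np.set_printoptions(precision=4,suppress=True)
s=arm.get_state();print(s['clock'],s['tool_pos'],s['eef_rot'],s['wrist_force'])
p,d=viewer.read_camera('wrist');cv2.imwrite('pics/w1.png',p)
E
```

```text
3.3167 [0.544  0.2493 0.0804] [-0.001  -3.1406  0.0007] [-0.1835 -0.4434 -0.0179]
```

View pics/w1.png

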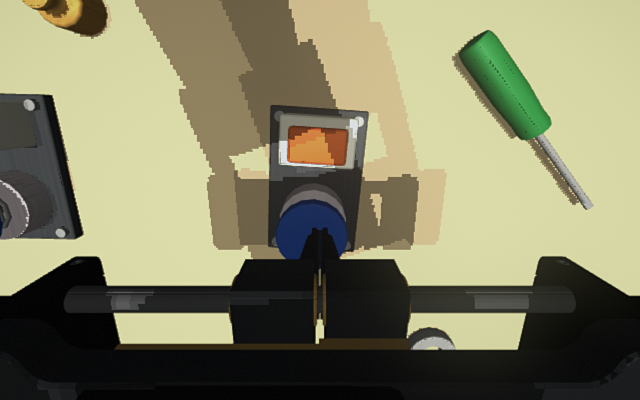

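The wrist view shows the closed fingers at about (320,240), over the left blue pad at (312,230). I'll press to about 8 mm.

Call:
drive_tool --steps '[{"x": 0,"y": 0,"z": 0.5,"ax": 0,"ay": 0,"az": 0},{"x": 0,"y": 0,"z": 0.4,"ax": 0,"ay": 0,"az": 0},{"x": 0,"y": 0,"z": 0.2,"ax": 0,"ay": 0,"az": 0},{"x": 0,"y": 0,"z": 0.1,"ax": 0,"ay": 0,"az": 0},{"x": 0,"y": 0,"z": 0.1,"ax": 0,"ay": 0,"az": 0},{"x": 0,"y": 0,"z": 0,"ax": 0,"ay": 0,"az": 0},{"x": 0,"y": 0,"z": 0,"ax": 0,"ay": 0,"az": 0},{"x": 0,"y": 0,"z": 0,"ax": 0,"ay": 0,"az": 0},{"x": 0,"y": 0,"z": 0,"ax": 0,"ay": 0,"az": 0}]'

```text
clock: 4.12
tool_pos: [0.5447, 0.25, 0.0562]
eef_rot: [-0.001, 3.141, -0.0]
wrist_force: [-2.6, -0.6, 8.5]
opening: 0.007
```

Call:
drive_tool --steps '[{"x": 0,"y": 0,"z": 0,"ax": 0,"ay": 0,"az": 0},{"x": 0,"y": 0,"z": 0,"ax": 0,"ay": 0,"az": 0}]'

```text
clock: 4.28
tool_pos: [0.5448, 0.25, 0.0562]
eef_rot: [-0.001, 3.141, -0.0]
wrist_force: [-2.8, -2.4, 8.5]
opening: 0.006
```

Left gives about 8.5 N at 5.8 mm, which fits the hardest. Next is the middle pad.

Call:
drive_tool --steps '[{"x": 0,"y": 0,"z": -0.5,"ax": 0,"ay": 0,"az": 0},{"x": 0,"y": 0,"z": -0.8,"ax": 0,"ay": 0,"az": 0},{"x": 0,"y": 0,"z": -0.7,"ax": 0,"ay": 0,"az": 0},{"x": 0,"y": -0.5,"z": 0,"ax": 0,"ay": 0,"az": 0},{"x": 0,"y": -0.9,"z": 0,"ax": 0,"ay": 0,"az": 0},{"x": 0.1,"y": -0.9,"z": 0,"ax": 0,"ay": 0,"az": 0},{"x": 0.1,"y": -0.9,"z": 0,"ax": 0,"ay": 0,"az": 0},{"x": 0.1,"y": -0.9,"z": 0,"ax": 0,"ay": 0,"az": 0},{"x": 0.1,"y": -0.9,"z": 0,"ax": 0,"ay": 0,"az": 0},{"x": 0,"y": -0.9,"z": 0,"ax": 0,"ay": 0,"az": 0},{"x": 0,"y": -0.9,"z": 0,"ax": 0,"ay": 0,"az": 0},{"x": 0,"y": -0.9,"z": 0,"ax": 0,"ay": 0,"az": 0},{"x": 0,"y": -0.9,"z": 0,"ax": 0,"ay": 0,"az": 0},{"x": 0,"y": -0.9,"z": 0,"ax": 0,"ay": 0,"az": 0},{"x": 0,"y": -0.9,"z": 0,"ax": 0,"ay": 0,"az": 0},{"x": 0,"y": -0.9,"z": 0,"ax": 0,"ay": 0,"az": 0},{"x": 0,"y": -0.9,"z": 0,"ax": 0,"ay": 0,"az": 0},{"x": 0,"y": -0.3,"z": 0,"ax": 0,"ay": 0,"az": 0},{"x": 0,"y": 0,"z": 0.2,"ax": 0,"ay": 0,"az": 0},{"x": 0,"y": 0,"z": 0,"ax": 0,"ay": 0,"az": 0}]'

```text
clock: 5.95
tool_pos: [0.5356, -0.0001, 0.0896]
eef_rot: [-0.001, -3.14, -0.001]
wrist_force: [0.2, 1.1, -0.2]
opening: 0.007
```

```bash
python3 - <<'E'
from h import *
p,d=viewer.read_camera('wrist');cv2.imwrite('pics/w2.png',p)
E
```

```text
(no output)
```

View pics/w2.png

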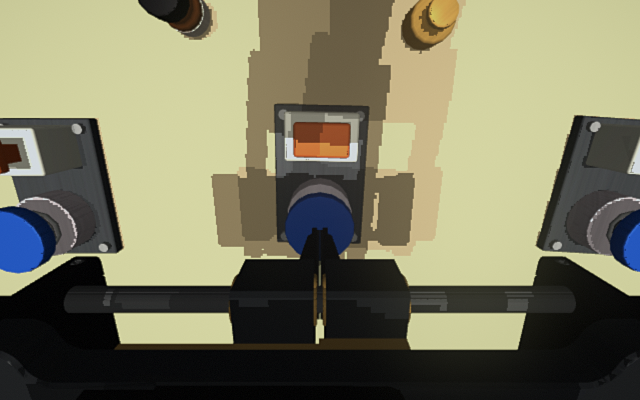

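The fingers are centred over the middle pad at (320,220).

Call:
drive_tool --steps '[{"x": 0,"y": 0,"z": 0.6,"ax": 0,"ay": 0,"az": 0},{"x": 0,"y": 0,"z": 0.6,"ax": 0,"ay": 0,"az": 0},{"x": 0,"y": 0,"z": 0.3,"ax": 0,"ay": 0,"az": 0},{"x": 0,"y": 0,"z": 0.2,"ax": 0,"ay": 0,"az": 0},{"x": 0,"y": 0,"z": 0.1,"ax": 0,"ay": 0,"az": 0},{"x": 0,"y": 0,"z": 0,"ax": 0,"ay": 0,"az": 0},{"x": 0,"y": 0,"z": 0,"ax": 0,"ay": 0,"az": 0},{"x": 0,"y": 0,"z": 0,"ax": 0,"ay": 0,"az": 0},{"x": 0,"y": 0,"z": 0,"ax": 0,"ay": 0,"az": 0}]'

```text
clock: 6.75
tool_pos: [0.5367, -0.0002, 0.0551]
eef_rot: [-0.0, 3.141, -0.0]
wrist_force: [-1.5, 0.2, 2.8]
opening: 0.003
```

Call:
drive_tool --steps '[{"x": 0,"y": 0,"z": 0,"ax": 0,"ay": 0,"az": 0},{"x": 0,"y": 0,"z": 0,"ax": 0,"ay": 0,"az": 0}]'

```text
clock: 6.92
tool_pos: [0.5367, -0.0002, 0.055]
eef_rot: [-0.0, 3.141, -0.0]
wrist_force: [-1.3, 1.4, 2.5]
opening: 0.003
```

Call:
drive_tool --steps '[{"x": 0,"y": 0,"z": 0,"ax": 0,"ay": 0,"az": 0},{"x": 0,"y": 0,"z": 0,"ax": 0,"ay": 0,"az": 0}]'

```text
clock: 7.08
tool_pos: [0.5366, -0.0002, 0.0549]
eef_rot: [-0.0, 3.141, -0.0]
wrist_force: [-1.0, -0.2, 3.2]
opening: 0.005
```

Middle gives about 2.8 N at 7 mm, which fits the softest. The right pad still has to be pressed.

Call:
drive_tool --steps '[{"x": 0,"y": 0,"z": -0.5,"ax": 0,"ay": 0,"az": 0},{"x": 0,"y": 0,"z": -0.8,"ax": 0,"ay": 0,"az": 0},{"x": 0,"y": 0,"z": -0.7,"ax": 0,"ay": 0,"az": 0},{"x": 0,"y": -0.5,"z": 0,"ax": 0,"ay": 0,"az": 0},{"x": 0,"y": -0.9,"z": 0,"ax": 0,"ay": 0,"az": 0},{"x": -0.1,"y": -0.9,"z": 0,"ax": 0,"ay": 0,"az": 0},{"x": -0.1,"y": -0.9,"z": 0,"ax": 0,"ay": 0,"az": 0},{"x": -0.1,"y": -0.9,"z": 0,"ax": 0,"ay": 0,"az": 0},{"x": -0.1,"y": -0.9,"z": 0,"ax": 0,"ay": 0,"az": 0},{"x": -0.1,"y": -0.9,"z": 0,"ax": 0,"ay": 0,"az": 0},{"x": 0,"y": -0.9,"z": 0,"ax": 0,"ay": 0,"az": 0},{"x": 0,"y": -0.9,"z": 0,"ax": 0,"ay": 0,"az": 0},{"x": 0,"y": -0.9,"z": 0,"ax": 0,"ay": 0,"az": 0},{"x": 0,"y": -0.9,"z": 0,"ax": 0,"ay": 0,"az": 0},{"x": 0,"y": -0.9,"z": 0,"ax": 0,"ay": 0,"az": 0},{"x": 0,"y": -0.5,"z": 0,"ax": 0,"ay": 0,"az": 0},{"x": 0,"y": 0,"z": 0.2,"ax": 0,"ay": 0,"az": 0},{"x": 0,"y": 0,"z": 0,"ax": 0,"ay": 0,"az": 0}]'

```text
clock: 8.58
tool_pos: [0.5457, -0.2183, 0.0894]
eef_rot: [-0.002, -3.14, -0.002]
wrist_force: [0.0, -0.1, -0.1]
opening: 0.006
```

```bash
python3 - <<'E'
from h import *
p,d=viewer.read_camera('wrist');cv2.imwrite('pics/w3.png',p)
E
```

```text
(no output)
```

View pics/w3.png

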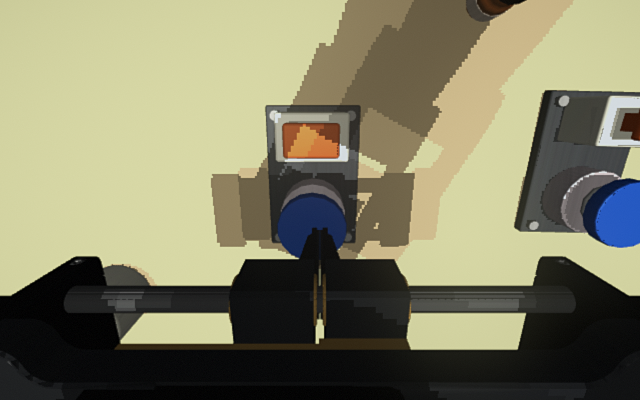

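The fingers are over the right pad at (312,222).

Call:
drive_tool --steps '[{"x": 0,"y": 0,"z": 0.6,"ax": 0,"ay": 0,"az": 0},{"x": 0,"y": 0,"z": 0.6,"ax": 0,"ay": 0,"az": 0},{"x": 0,"y": 0,"z": 0.3,"ax": 0,"ay": 0,"az": 0},{"x": 0,"y": 0,"z": 0.2,"ax": 0,"ay": 0,"az": 0},{"x": 0,"y": 0,"z": 0.1,"ax": 0,"ay": 0,"az": 0},{"x": 0,"y": 0,"z": 0,"ax": 0,"ay": 0,"az": 0},{"x": 0,"y": 0,"z": 0,"ax": 0,"ay": 0,"az": 0},{"x": 0,"y": 0,"z": 0,"ax": 0,"ay": 0,"az": 0},{"x": 0,"y": 0,"z": 0,"ax": 0,"ay": 0,"az": 0}]'

```text
clock: 9.38
tool_pos: [0.5461, -0.2174, 0.055]
eef_rot: [0.001, -3.14, -0.002]
wrist_force: [-3.2, 2.3, 5.2]
opening: 0.004
```

Call:
drive_tool --steps '[{"x": 0,"y": 0,"z": 0,"ax": 0,"ay": 0,"az": 0},{"x": 0,"y": 0,"z": 0,"ax": 0,"ay": 0,"az": 0}]'

```text
clock: 9.55
tool_pos: [0.5463, -0.2176, 0.0549]
eef_rot: [0.001, -3.141, -0.001]
wrist_force: [-3.0, 2.0, 4.6]
opening: 0.004
```

Call:
drive_tool --steps '[{"x": 0,"y": 0,"z": 0,"ax": 0,"ay": 0,"az": 0},{"x": 0,"y": 0,"z": 0,"ax": 0,"ay": 0,"az": 0}]'

```text
clock: 9.72
tool_pos: [0.5464, -0.2177, 0.0549]
eef_rot: [0.001, -3.141, -0.001]
wrist_force: [-2.3, 2.8, 4.6]
opening: 0.003
```

Right gives about 4.8 N at 7 mm, exactly the "next" spring. The order is clear: left hardest, right next, middle softest. I'll move above the middle tag and check before pressing it.

Call:
drive_tool --steps '[{"x": 0,"y": 0,"z": -0.5,"ax": 0,"ay": 0,"az": 0},{"x": 0,"y": 0,"z": -0.8,"ax": 0,"ay": 0,"az": 0},{"x": 0,"y": 0,"z": -0.8,"ax": 0,"ay": 0,"az": 0},{"x": 0,"y": 0,"z": -0.7,"ax": 0,"ay": 0,"az": 0},{"x": 0,"y": 0.6,"z": 0,"ax": 0,"ay": 0,"az": 0},{"x": 0.3,"y": 0.8,"z": 0,"ax": 0,"ay": 0,"az": 0},{"x": 0.3,"y": 0.8,"z": 0,"ax": 0,"ay": 0,"az": 0},{"x": 0.3,"y": 0.8,"z": 0,"ax": 0,"ay": 0,"az": 0},{"x": 0.3,"y": 0.8,"z": 0,"ax": 0,"ay": 0,"az": 0},{"x": 0.3,"y": 0.8,"z": 0,"ax": 0,"ay": 0,"az": 0},{"x": 0.3,"y": 0.8,"z": 0,"ax": 0,"ay": 0,"az": 0},{"x": 0.3,"y": 0.8,"z": 0,"ax": 0,"ay": 0,"az": 0},{"x": 0.3,"y": 0.8,"z": 0,"ax": 0,"ay": 0,"az": 0},{"x": 0.3,"y": 0.8,"z": 0,"ax": 0,"ay": 0,"az": 0},{"x": 0.3,"y": 0.8,"z": 0,"ax": 0,"ay": 0,"az": 0},{"x": 0.3,"y": 0.8,"z": 0,"ax": 0,"ay": 0,"az": 0},{"x": 0.3,"y": 0.8,"z": 0,"ax": 0,"ay": 0,"az": 0},{"x": 0,"y": 0.8,"z": 0,"ax": 0,"ay": 0,"az": 0},{"x": 0,"y": 0,"z": 0,"ax": 0,"ay": 0,"az": 0},{"x": 0,"y": 0,"z": 0,"ax": 0,"ay": 0,"az": 0}]'

```text
clock: 11.38
tool_pos: [0.4739, 0.0029, 0.1105]
eef_rot: [-0.004, 3.142, -0.001]
wrist_force: [-0.4, -0.5, 1.3]
opening: 0.003
```

```bash
python3 - <<'E'
from h import *
np.set_printoptions(precision=4,suppress=True)
print(arm.get_state()['tool_pos'])
p,d=viewer.read_camera('wrist');m=viewer.camera_model('wrist');cv2.imwrite('pics/w4.png',p)
hsv=cv2.cvtColor(p,cv2.COLOR_BGR2HSV)
for n,lo,hi,z in [('blue',(100,140,40),(125,255,255),.062),('orange',(3,150,60),(20,255,255),.07)]:
    mk=cv2.inRange(hsv,lo,hi);k,l,s,ce=cv2.connectedComponentsWithStats(mk)
    for i in range(1,k):
        if s[i,4]<150: continue
        v,u=np.nonzero(l==i); W=np.array([world(m,a,b,e) for a,b,e in zip(u,v,d[v,u])]); top=W[abs(W[:,2]-z)<.005]
        if len(top)>20: print(n,ce[i],s[i],top.mean(0),top.min(0),top.max(0),len(top))
for r in nets.landmark_of('wrist','tag_a_top'):
    u,v=r['location'];print('net',round(r['conf'],2),u,v,at_z(m,u,v,.07))
E
```

```text
[0.4739 0.0029 0.1105]
blue [ 36.4163 276.1627] [ 22 267  34  22 209] [ 0.527  -0.2331  0.0614] [ 0.5218 -0.2473  0.057 ] [ 0.5378 -0.2214  0.0634] 176
blue [614.818  280.3884] [590 269  44  27 533] [0.5309 0.2483 0.0613] [0.5233 0.2322 0.0571] [0.544  0.2647 0.0638] 441
orange [316.6721 218.0357] [ 294  205   47   29 1232] [ 0.4726 -0.0004  0.0684] [ 0.4627 -0.0176  0.0651] [0.4849 0.0172 0.0706] 1200
orange [ 23.3407 231.0221] [   0  216   51   29 1268] [ 0.4827 -0.2226  0.0696] [ 0.4724 -0.2429  0.0651] [ 0.4938 -0.2055  0.0715] 1250
orange [626.5688 233.278 ] [610 218  30  30 705] [0.4845 0.2353 0.0686] [0.4732 0.2269 0.065 ] [0.4963 0.2493 0.0714] 690
net 0.85 20.1 231.5 [ 0.4827 -0.2245  0.07  ]
```

View pics/w4.png

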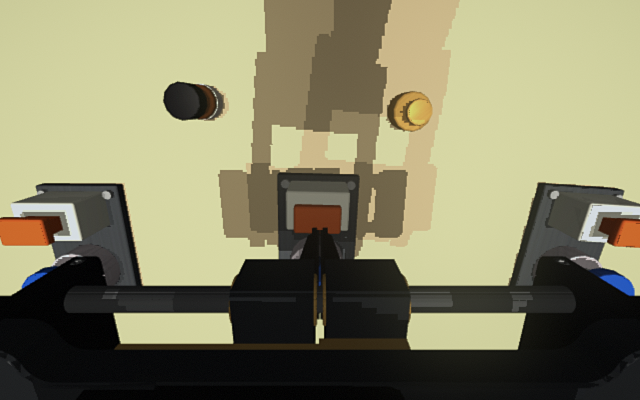

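The middle tag is at (317,218), about (0.474, 0.000, 0.069) in world, directly under the fingers. Pressing it down.

Call:
drive_tool --steps '[{"x": 0,"y": -0.1,"z": 0.6,"ax": 0,"ay": 0,"az": 0},{"x": 0,"y": 0,"z": 0.7,"ax": 0,"ay": 0,"az": 0},{"x": 0,"y": 0,"z": 0.5,"ax": 0,"ay": 0,"az": 0},{"x": 0,"y": 0,"z": 0.2,"ax": 0,"ay": 0,"az": 0},{"x": 0,"y": 0,"z": 0.2,"ax": 0,"ay": 0,"az": 0},{"x": 0,"y": 0,"z": 0.2,"ax": 0,"ay": 0,"az": 0},{"x": 0,"y": 0,"z": 0.2,"ax": 0,"ay": 0,"az": 0},{"x": 0,"y": 0,"z": 0.2,"ax": 0,"ay": 0,"az": 0},{"x": 0,"y": 0,"z": 0,"ax": 0,"ay": 0,"az": 0},{"x": 0,"y": 0,"z": 0,"ax": 0,"ay": 0,"az": 0},{"x": 0,"y": 0,"z": 0,"ax": 0,"ay": 0,"az": 0}]'

```text
clock: 12.4
tool_pos: [0.475, -0.0004, 0.0562]
eef_rot: [-0.001, 3.141, -0.001]
wrist_force: [-5.9, -0.8, 11.2]
opening: 0.005
```

Call:
drive_tool --steps '[{"x": 0,"y": 0,"z": 0.1,"ax": 0,"ay": 0,"az": 0},{"x": 0,"y": 0,"z": 0,"ax": 0,"ay": 0,"az": 0},{"x": 0,"y": 0,"z": 0,"ax": 0,"ay": 0,"az": 0}]'

```text
clock: 12.65
tool_pos: [0.4752, -0.0004, 0.0561]
eef_rot: [0.001, -3.141, 0.001]
wrist_force: [-11.6, -0.0, 22.1]
opening: 0.005
```

Call:
drive_tool --steps '[{"x": 0,"y": 0,"z": -0.4,"ax": 0,"ay": 0,"az": 0},{"x": 0,"y": 0,"z": -0.8,"ax": 0,"ay": 0,"az": 0},{"x": 0,"y": 0,"z": -1,"ax": 0,"ay": 0,"az": 0},{"x": 0,"y": 0,"z": -1,"ax": 0,"ay": 0,"az": 0},{"x": 0.5,"y": 0,"z": -1,"ax": 0,"ay": 0,"az": 0},{"x": 0.8,"y": 0,"z": -1,"ax": 0,"ay": 0,"az": 0},{"x": 0.8,"y": 0,"z": -0.8,"ax": 0,"ay": 0,"az": 0},{"x": 0.8,"y": 0,"z": -0.5,"ax": 0,"ay": 0,"az": 0},{"x": 0.5,"y": 0,"z": 0,"ax": 0,"ay": 0,"az": 0},{"x": 0,"y": 0,"z": 0,"ax": 0,"ay": 0,"az": 0},{"x": 0,"y": 0,"z": 0,"ax": 0,"ay": 0,"az": 0}]'

```text
clock: 13.57
tool_pos: [0.4068, -0.0001, 0.1827]
eef_rot: [-0.0, 3.14, -0.0]
wrist_force: [0.4, -0.4, 0.1]
opening: 0.008
```

```bash
python3 - <<'E'
from h import *
np.set_printoptions(precision=4,suppress=True)
for c in ['side','wrist']:
    p,d=viewer.read_camera(c);m=viewer.camera_model(c);cv2.imwrite(f'pics/{c}5.png',p)
    hsv=cv2.cvtColor(p,cv2.COLOR_BGR2HSV)
    for n,lo,hi in [('blue',(100,140,40),(125,255,255)),('orange',(3,150,60),(20,255,255))]:
        mk=cv2.inRange(hsv,lo,hi);k,l,s,ce=cv2.connectedComponentsWithStats(mk)
        for i in range(1,k):
            if s[i,4]<50: continue
            v,u=np.nonzero(l==i); W=np.array([world(m,a,b,e) for a,b,e in zip(u,v,d[v,u])])
            print(c,n,ce[i],np.median(W,0),'z90',np.percentile(W[:,2],90))
print(arm.get_state()['wrist_force'])
E
```

```text
side blue [136.4242 131.    ] [0.1676 0.7844 0.0699] z90 0.0848876244957688
side blue [278.4881 172.2381] [0.5477 0.2343 0.061 ] z90 0.06238211656904491
side blue [349.1225 265.7208] [ 0.5447 -0.2326  0.0612] z90 0.06249723036760957
side blue [560.0297 299.6899] [ 0.8406 -0.4695  0.0601] z90 0.08191098189728899
side orange [279.8889 220.1528] [ 0.4732 -0.0074  0.0551] z90 0.05677835579668412
side orange [320.6391 271.1598] [ 0.484  -0.2326  0.0686] z90 0.06988580530156333
side orange [452.9423 318.5769] [ 0.6282 -0.4384  0.0766] z90 0.08238184836127593
wrist blue [128.17   319.1232] [ 0.5571 -0.2194  0.0617] z90 0.06261838812519036
wrist blue [518.6282 318.2756] [0.5565 0.2273 0.0614] z90 0.0623771751370232
wrist orange [238.381  161.3452] [ 0.3802 -0.087   0.0267] z90 0.02879433177647538
wrist orange [397.053  167.8636] [0.3873 0.0833 0.0276] z90 0.044180641095130174
wrist orange [548.7312 256.5699] [0.475  0.2355 0.0662] z90 0.2609769689822281
wrist orange [111.7912 262.6546] [ 0.4807 -0.2172  0.0693] z90 0.07039567656193228
wrist orange [323.9744 302.1624] [0.3772 0.0006 0.28  ] z90 0.2812533256245765
wrist orange [314.6495 302.299 ] [ 0.377  -0.0019  0.28  ] z90 0.2811191757752407
[ 1.212  -0.0393  0.276 ]
```

View pics/side5.png

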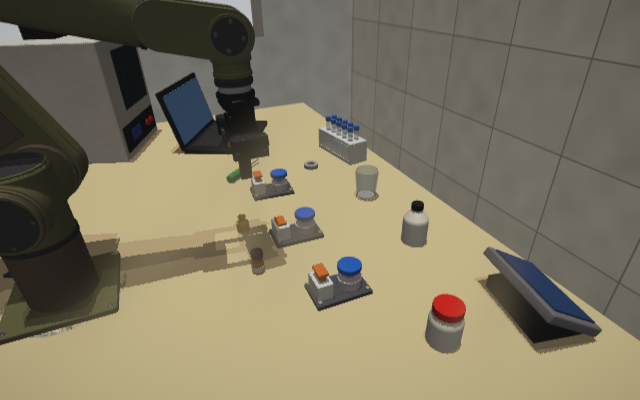

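View pics/wrist5.png

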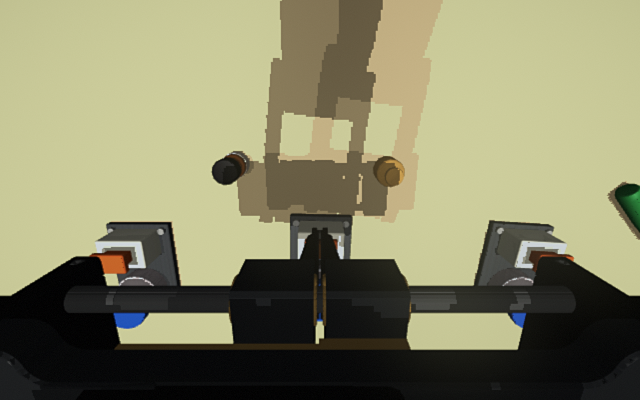

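The side view shows the middle tag at (280,220) down on its block, with its top at about 57 mm. The right tag at (321,271) is up at about 70 mm, and the left tag at (258,175) is also up. Nothing else has moved, so I'm handing in.

```bash
python3 - <<'E'
from h import *
print(job.finish_job())
E
```

```text
the job is handed in; nothing more can be done
None
```

The middle mount is the softest. I pushed its orange tag fully down, left the other two tags up, and handed the job in at about 14 s of the 51 s allowed. The hand-in reports no verdict.

| Pad (in the order pressed) | Force felt | Depth | Spring it matches |
|---|---|---|---|
| Left | about 8.5 N | 5.8 mm | hardest |
| Middle | about 2.8 N | 7 mm | softest |
| Right | about 4.8 N | 7 mm | next |

**Tag press:** with the fingers on the middle tag, force rose to 22 N while the height stayed at 56 mm, so it is on its stop.

**Last checks:**
- **Tags:** the middle tag's top reads about 57 mm and the right tag's about 70 mm. The left tag looked up in both pictures. It was partly hidden in the wrist view, so its measured height was mixed up with the arm and less certain.
- **Pads:** the left and right pads read about 62 mm, so they have sprung back. The middle pad looked up in the picture, but I did not get a separate height reading for it.
- **Everything else:** nothing on the bench looked moved, and the arm ended clear of everything with about zero force at the wrist.

**Disagreements:** the networks missed some mounts and gave a few wrong hits, so I located the pads and tags by colour and depth. The side camera put pads and tags 10–15 mm further towards the robot's right than the top camera. I used the top camera, and the wrist pictures over each pad agreed with it.

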